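# Shake the piping nozzles out of the wash basket

## Task

The steel sieve basket on the drip stand holds freshly washed moulds and piping nozzles. Take it by its handle, hold it over the steel pan and, keeping it level, shake it side to side until all four small nozzles have dropped through its slots into the pan and only the two large moulds remain; do not handle the nozzles or moulds themselves. Then set the sieve down again, fully home inside the lip of its stand, without disturbing the two shakers and the spatula that lie between the stand and the pan.

Things in the scene. Friction and masses are not known exactly. Their poses are not given: they have to be found in the camera images.
- sieve: Rectangular sheet-steel sieve basket with an arched bridge handle, 210 mm along its x, 180 mm along its y, walls 45 mm high and 4 mm thick, about 0.4 kg empty, 0.65 kg loaded. Origin at the centre of its underside, z up. It starts sitting in the stand, square with it, its underside 15 mm above the table.
- sieve_floor (a point): Centre of the sieve's floor, 6 mm above its underside. A solid strip 46 mm wide runs along x under the handle; each side of it has four slots, 46 mm along x by 63 mm along y, parted by 6 mm bars along y and reaching to the walls. Nozzles pass the slots, moulds cannot. Shaking along the sieve's y slides the nozzles off the strip.
- sieve_grip (a point): Centre of the black plastic grip at the middle of the bridge handle, 100 mm straight above the sieve's origin. The grip is 100 mm long along the sieve's x, 16 mm thick along its y and 20 mm tall (90 to 110 mm above the underside), open to both sides, with 30 mm or more of free space below it.
- stand: Low grey plastic drip stand fixed to the table, 240 mm along its x by 210 mm along its y; origin at the centre of its underside. The sieve rests on its plate (top 15 mm above the table) inside a lip 12 mm higher that leaves the sieve about 9 mm of play on each side. It stands left or right of the middle, the pan on the other side, turned up to 20 degrees.
- pan: Open steel pan fixed to the table, 265 mm along its x by 325 mm along its y, 80 mm deep, with a narrow rim flange (285 by 345 mm over it), walls and floor 4 mm thick; origin at the centre of its underside. Turned up to 9 degrees. Empty at the start.
- nozzle0: Small piping nozzle: smooth metal cone, 32 mm across its base, 36 mm tall, 12 mm across the tip, 20 g; origin at the centre of its base, z to the tip. Starts base down on the solid strip of the sieve's floor. Wet and slippery (friction about 0.3): it stays put when the sieve is moved smoothly, and slides when it is shaken briskly (above roughly 4 m/s2).
- nozzle1: Small piping nozzle: smooth metal cone, 32 mm across its base, 36 mm tall, 12 mm across the tip, 20 g; origin at the centre of its base, z to the tip. Starts base down on the solid strip of the sieve's floor. Wet and slippery (friction about 0.3): it stays put when the sieve is moved smoothly, and slides when it is shaken briskly (above roughly 4 m/s2).
- nozzle2: Small piping nozzle: smooth metal cone, 32 mm across its base, 36 mm tall, 12 mm across the tip, 20 g; origin at the centre of its base, z to the tip. Starts base down on the solid strip of the sieve's floor. Wet and slippery (friction about 0.3): it stays put when the sieve is moved smoothly, and slides when it is shaken briskly (above roughly 4 m/s2).
- nozzle3: Small piping nozzle: smooth metal cone, 32 mm across its base, 36 mm tall, 12 mm across the tip, 20 g; origin at the centre of its base, z to the tip. Starts base down on the solid strip of the sieve's floor. Wet and slippery (friction about 0.3): it stays put when the sieve is moved smoothly, and slides when it is shaken briskly (above roughly 4 m/s2).
- mould0: Large mould: smooth metal cup standing upside down, 68 to 70 mm across its base, 50 mm across the top, 50 mm tall, 70 g; origin at the centre of its base, z up. Starts in the sieve, to one side of the strip; it slides about on the floor when the sieve is shaken.
- mould1: Large mould: smooth metal cup standing upside down, 68 to 70 mm across its base, 50 mm across the top, 50 mm tall, 70 g; origin at the centre of its base, z up. Starts in the sieve, to one side of the strip; it slides about on the floor when the sieve is shaken.
- salt_shaker: Bystander, to be left alone: clear glass shaker with steel top, 44 mm across, 85 mm tall, standing in the gap between the pan and the stand.
- pepper_shaker: Bystander, to be left alone: amber glass shaker with steel top, 44 mm across, 85 mm tall, standing nearer the robot in the same gap.
- spatula: Bystander, to be left alone: black-handled spatula, 200 mm long, lying lengthwise nearest the robot in the same gap.

How it is judged:
On the way, in this order (a step that is already met when the one before it is completed fails the run):
1. the sieve is held over the pan, with all four nozzles still in it (horizontal distance between sieve and pan below 0.09 m and z of sieve in the frame of pan above 0.045 m and z of nozzle0 in the frame of sieve between -0.002 and 0.06 m and z of nozzle1 in the frame of sieve between -0.002 and 0.06 m and z of nozzle2 in the frame of sieve between -0.002 and 0.06 m and z of nozzle3 in the frame of sieve between -0.002 and 0.06 m), for 0.1 s.
2. all four nozzles lie in the pan while the sieve is still held above the pan's floor, over the pan, with both moulds in it (x of nozzle0 in the frame of pan between -0.135 and 0.135 m and y of nozzle0 in the frame of pan between -0.165 and 0.165 m and z of nozzle0 in the frame of pan between -0.01 and 0.065 m and x of nozzle1 in the frame of pan between -0.135 and 0.135 m and y of nozzle1 in the frame of pan between -0.165 and 0.165 m and z of nozzle1 in the frame of pan between -0.01 and 0.065 m and x of nozzle2 in the frame of pan between -0.135 and 0.135 m and y of nozzle2 in the frame of pan between -0.165 and 0.165 m and z of nozzle2 in the frame of pan between -0.01 and 0.065 m and x of nozzle3 in the frame of pan between -0.135 and 0.135 m and y of nozzle3 in the frame of pan between -0.165 and 0.165 m and z of nozzle3 in the frame of pan between -0.01 and 0.065 m and x of mould0 in the frame of sieve between -0.105 and 0.105 m and y of mould0 in the frame of sieve between -0.09 and 0.09 m and z of mould0 in the frame of sieve between -0.01 and 0.06 m and x of mould1 in the frame of sieve between -0.105 and 0.105 m and y of mould1 in the frame of sieve between -0.09 and 0.09 m and z of mould1 in the frame of sieve between -0.01 and 0.06 m and horizontal distance between sieve and pan below 0.16 m and z of sieve in the frame of pan above 0.045 m), for 0.2 s.
At the end, for the whole second after the job is handed in: All four nozzles lie at rest inside the pan; both moulds are at rest in the sieve; the sieve sits flat (within 0.04 rad) and at rest on the stand's plate inside its lip (underside within 4 mm of the plate, centre within 14 mm of the stand's centre along each side), released (x of nozzle0 in the frame of pan between -0.135 and 0.135 m and y of nozzle0 in the frame of pan between -0.165 and 0.165 m and z of nozzle0 in the frame of pan between -0.01 and 0.065 m and x of nozzle1 in the frame of pan between -0.135 and 0.135 m and y of nozzle1 in the frame of pan between -0.165 and 0.165 m and z of nozzle1 in the frame of pan between -0.01 and 0.065 m and x of nozzle2 in the frame of pan between -0.135 and 0.135 m and y of nozzle2 in the frame of pan between -0.165 and 0.165 m and z of nozzle2 in the frame of pan between -0.01 and 0.065 m and x of nozzle3 in the frame of pan between -0.135 and 0.135 m and y of nozzle3 in the frame of pan between -0.165 and 0.165 m and z of nozzle3 in the frame of pan between -0.01 and 0.065 m and x of mould0 in the frame of sieve between -0.105 and 0.105 m and y of mould0 in the frame of sieve between -0.09 and 0.09 m and z of mould0 in the frame of sieve between -0.01 and 0.06 m and x of mould1 in the frame of sieve between -0.105 and 0.105 m and y of mould1 in the frame of sieve between -0.09 and 0.09 m and z of mould1 in the frame of sieve between -0.01 and 0.06 m and x of sieve in the frame of stand between -0.014 and 0.014 m and y of sieve in the frame of stand between -0.014 and 0.014 m and z of sieve in the frame of stand between 0.01 and 0.019 m and angle between sieve's own z axis and vertical below 0.04 rad and linear speed of each of sieve, mould0, mould1, nozzle0, nozzle1, nozzle2, nozzle3 below 0.03 m/s); the robot touches nothing.
It fails at once if the sieve is tipped more than 0.28 rad (16 degrees) from level (angle between sieve's own z axis and vertical above 0.28 rad).
It fails at once if a mould leaves the sieve (distance between any of mould0, mould1 and sieve above 0.135 m).
It fails at once if the fingers push on a nozzle or a mould (over 1 N) (contact force between the fingers and nozzle0 above 1 N or contact force between the fingers and nozzle1 above 1 N or contact force between the fingers and nozzle2 above 1 N or contact force between the fingers and nozzle3 above 1 N or contact force between the fingers and mould0 above 1 N or contact force between the fingers and mould1 above 1 N).
It fails at once if a shaker or the spatula is moved by more than 30 mm (distance of any of salt_shaker, pepper_shaker, spatula from where it was at the start of the episode above 0.03 m).
It also fails if it takes over 53 s, if anything falls off the work surface, if the arm or the gripper's body presses on something with over 40 N, if the wrist force passes 120 N, or if a joint passes its speed limit or range.

## Robot

A 7-joint arm with a two-finger parallel gripper is mounted at the origin on the work surface. World frame = base frame: x ahead of the robot, y to its left, z up, the work surface at z = 0. Lengths are in m, angles in rad, forces in N, time in s.
With the tool pointing down it reaches from about 0.35 to 0.9 m from the base axis. Payload 8.1 kg.
Tool frame: the origin (TCP) lies midway between the tips of the shut fingers; the grasp point (between the pads) lies 19 mm behind it; x points along the fingers, z is the direction in which the jaws open and shut, and the axes are right-handed (so a half turn about x gives the same grasp; the last joint's range is limited). The gripper opens to 92 mm and grips with 3 to 60 N. Pads are 19 mm wide; open, the fingers measure 130 mm over their backs; the gripper's body (75 mm by 190 mm) begins 47 mm behind the grasp point.
Start: joints at [1.111, 0.434, 0.025, 1.573, -0.012, 1.134, -0.075], TCP at [0.218, -0.586, 0.227] pointing down, gripper open.
Joint ranges: [-2.62, 2.62], [-0.44, 2.09], [-1.27, 1.32], [0.08, 2.57], [-1.32, 4.46], [0.12, 2], [-2.74, 2.74]. Speed limits (rad/s): [2.22, 2.22, 3.01, 3.01, 3.14, 3.14, 3.14].

## Interface

Orientations are given as a rotation vector (axis times angle).
In Python, from cell import arm, optics, finder gives the robot as it stands.
- The arm moves only by the tool send_rows, never from a script. Its argument "rows" is a list that holds one entry, the list of rows, each a list of 7 numbers: the shift along the tool's x, y, z in mm, then the turn, a rotation vector about the tool's x, y, z in degrees, then the opening in per cent of the stroke, from 0 (shut) to 100 (fully open). A call has exactly 8 rows; each row is the pose to reach, as a shift and turn from the pose commanded when the call began, along the tool's axes at that moment; what a row does not reach only later rows make up. A row lasts 1/10 s, in which the tool goes at most 50 mm and 8.59 degrees, less where a joint would pass 70% of its speed; a pose out of reach is approached as far as the arm can. A call with a gripper value outside its range is refused whole. The fingers move at their own pace and stop on an object; "grip_force" is the grip in N (left out, the last holds). Time passes only in rows, so rows that repeat a pose let the fingers close, or fill a call up. It gives the time, the measured TCP pose, the force and the opening at its end, in the units of the state.
- arm.observe(): the state, without advancing time (a new reading comes with each control period).
- optics.get_image(name): name is "scene" or "side" or "wrist"; returns (picture, depth): 420x560x3 uint8, red, green, blue; 420x560 float32, m along the optical axis (not along the pixel's ray), 0 where there is no reading.
- optics.get_calibration(name): a dict with "camera_matrix" (3x3 intrinsics, pixels), "position" and "orientation" of the camera in the world; the wrist camera has in their place "T_tool_cam" (4x4, takes a point from camera to tool coordinates, whose origin is the TCP and whose axes are the tool frame's). Camera axes: x right, y up, looking along -z (the intrinsics and any distortion apply to the point x, -y, -z); pixel columns grow to the right and rows downward; lengths in m; the calibration is good to about 2 mm. A picture is of the moment at which its call begins: read the wrist's pose just before it. get_calibration takes no time and is no camera call.
- arm.sign_off(): hands the job in, once; it reports no verdict.
Trained networks look in the newest picture that a camera, given by its name, has taken for a name from the list of things; names that differ only in an ending like _2 or _b are one class to them, and where a whole thing is asked for, a point or a joint stands for the part that bears it (a point fixed in the world has none). Each returns a list of dicts, best first, with "confidence" (0 to 1); they miss things now and then, are a little off and sometimes report something else, mostly with a low value. They report only what shows in the picture. A call takes as long as a camera call.
- finder.search_frame(camera, thing): "bbox" ([left, top, width, height] in pixels, round what is visible of it).
- finder.regions_of(camera, thing): "region" (420x560 bool, what is visible of it) and "bbox" ([left, top, width, height] in pixels, round what is visible of it).
- finder.place_of(camera, thing): "xy" ([column, row] in pixels: a listed point, or the origin of a listed thing).
The state is a dict: "clock": time; "joints": joint angles; "dq": joint speeds; "joint_efforts": joint torques, N m; "position": TCP position; "ee_rot": TCP orientation; "force": force on the tool from outside, world axes, zero at the start; "ft_torque": the same for the moment, N m; "width": opening from 0.0 (shut) to 1.0 (fully open).
Only numpy, scipy, OpenCV 4.12 (cv2) and the standard library are available. Lean on these libraries where they do the work, as an engineer would, in place of code of your own. Each camera call takes 0.05 s, during which the arm holds its last target.

## Working session

There is one attempt and no reset: what is moved stays moved. The work goes in short steps, Python scripts to look and compute and a tool call to move; the robot and the scene stay as the last step left them, time stands still between calls to the robot, and variables do not carry over. Pictures are saved under pics/ and viewed, and the job is handed in when it is done.

Besides the shell and the picture viewer there is one more tool, called in YAML: its name, and indented under it one key for each argument. send_rows: Moves the arm, as the interface text tells. Its arguments: {"type":"object","properties":{"rows":{"type":"array"},"grip_force":{"type":"number"}},"required":["rows"]}

```bash
ls; mkdir -p pics; python3 - <<'E'
from cell import arm, optics, finder
import cv2, numpy as np
print(arm.observe())
for n in ("scene","side"):
    im,d=optics.get_image(n); cv2.imwrite(f"pics/{n}0.png",im[:,:,::-1]); np.save(f"pics/{n}0.npy",d); print(n,optics.get_calibration(n))
print(optics.get_calibration("wrist"))
E
```

```text
pics
{'clock': 0.0, 'joints': array([ 1.11141524,  0.43523953,  0.02495075,  1.5741029 , -0.01159318,
        1.13395861, -0.07507797]), 'dq': array([ 0.00201616,  0.00062757,  0.00098236, -0.00053853,  0.00056241,
        0.00053994,  0.00111305]), 'joint_efforts': array([ 5.54249855e-04, -6.67858028e+01,  9.85089540e-01, -3.14466298e+01,
       -6.05250592e-02,  4.29440313e-02,  2.08971146e-04]), 'position': array([ 0.21806856, -0.58518612,  0.22593217]), 'ee_rot': array([ 0.94333494,  1.35851052, -0.9420561 ]), 'force': array([-0.81486547,  0.20391062, -0.05916361]), 'ft_torque': array([ 0.00901215, -0.00170996,  0.02542826]), 'width': 1.0012566579539672}
scene {'camera_matrix': array([[392.93404014,   0.        , 279.51825607],
       [  0.        , 392.93404014, 215.44889148],
       [  0.        ,   0.        ,   1.        ]]), 'position': array([ 1.16682072, -0.22891976,  0.5234969 ]), 'orientation': array([0.87510707, 0.6122689 , 1.1024724 ])}
side {'camera_matrix': array([[380.390015  ,   0.        , 278.82681465],
       [  0.        , 380.390015  , 204.05665721],
       [  0.        ,   0.        ,   1.        ]]), 'position': array([ 0.3218556 , -0.59124682,  0.7316728 ]), 'orientation': array([ 0.79388988, -0.11763688, -0.29542567])}
{'camera_matrix': array([[341.45176607,   0.        , 281.67090609],
       [  0.        , 341.45176607, 208.49041352],
       [  0.        ,   0.        ,   1.        ]]), 'T_tool_cam': array([[-7.12257848e-04,  3.05636276e-01, -9.52148076e-01,
        -1.57565586e-01],
       [-1.09927178e-03,  9.52147503e-01,  3.05636915e-01,
         8.22025402e-02],
       [ 9.99999142e-01,  1.26436180e-03, -3.42197197e-04,
         1.61388895e-03],
       [ 0.00000000e+00,  0.00000000e+00,  0.00000000e+00,
         1.00000000e+00]])}
```

View pics/scene0.png

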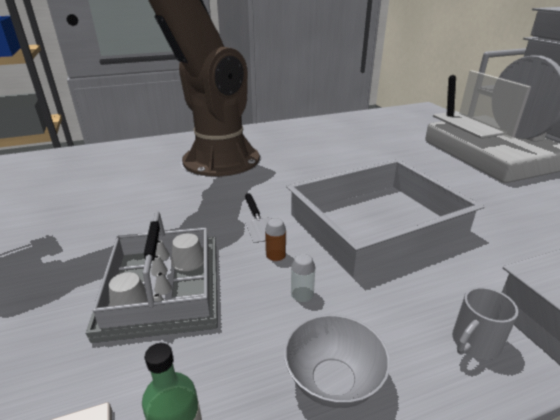

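View pics/side0.png

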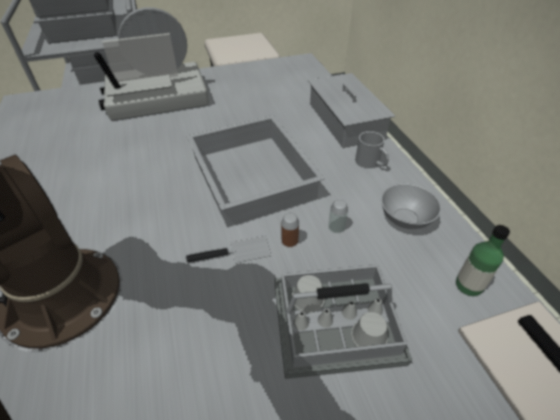

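```bash
cat > h.py <<'E'
import numpy as np, cv2
from scipy.spatial.transform import Rotation as R
def cloud(K,pos,rv,d):
    v,u=np.indices(d.shape); x=(u-K[0,2])/K[0,0]*d; y=(v-K[1,2])/K[1,1]*d
    p=np.stack([x,-y,-d],-1)
    M=rv if np.ndim(rv)==2 else R.from_rotvec(rv).as_matrix()
    return p@M.T+np.asarray(pos)
def proj(K,pos,rv,P):
    M=rv if np.ndim(rv)==2 else R.from_rotvec(rv).as_matrix()
    q=(np.atleast_2d(P)-pos)@M
    return np.stack([K[0,0]*q[:,0]/-q[:,2]+K[0,2], K[1,1]*(-q[:,1])/-q[:,2]+K[1,2]],-1)
E
python3 - <<'E'
from cell import optics
from h import *
for n in ("scene","side"):
    c=optics.get_calibration(n); d=np.load(f"pics/{n}0.npy"); im=cv2.imread(f"pics/{n}0.png")
    P=cloud(c["camera_matrix"],c["position"],c["orientation"],d); P[d<=0]=np.nan
    np.save(f"pics/{n}P.npy",P)
    # ortho map: x 0.2..0.9 , y -0.5..0.5 ; 1mm->1px /  image row = x desc, col= y desc
    s=800
    H=np.zeros((560,800,3),np.uint8); Z=np.full((560,800),-1.)
    Q=P.reshape(-1,3); C=im.reshape(-1,3)
    ok=np.isfinite(Q[:,0])&(Q[:,2]<.3)
    Q=Q[ok];C=C[ok]
    o=np.argsort(Q[:,2]);Q=Q[o];C=C[o]
    r=((0.9-Q[:,0])*s).astype(int); cc=((0.5-Q[:,1])*s).astype(int)
    m=(r>=0)&(r<559)&(cc>=0)&(cc<799)
    z=np.clip(Q[m,2]/0.15,0,1)*255
    col=cv2.applyColorMap(z.astype(np.uint8).reshape(-1,1),cv2.COLORMAP_JET).reshape(-1,3)
    for a in(0,1):
        for b in(0,1): H[r[m]+a,cc[m]+b]=col
    cv2.imwrite(f"pics/{n}top.png",H)
E
```

```text
(no output)
```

View pics/scenetop.png

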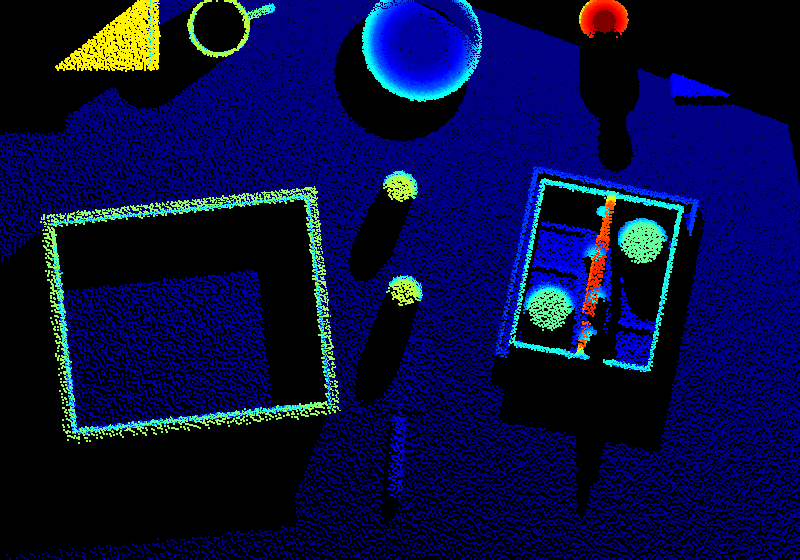

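View pics/sidetop.png

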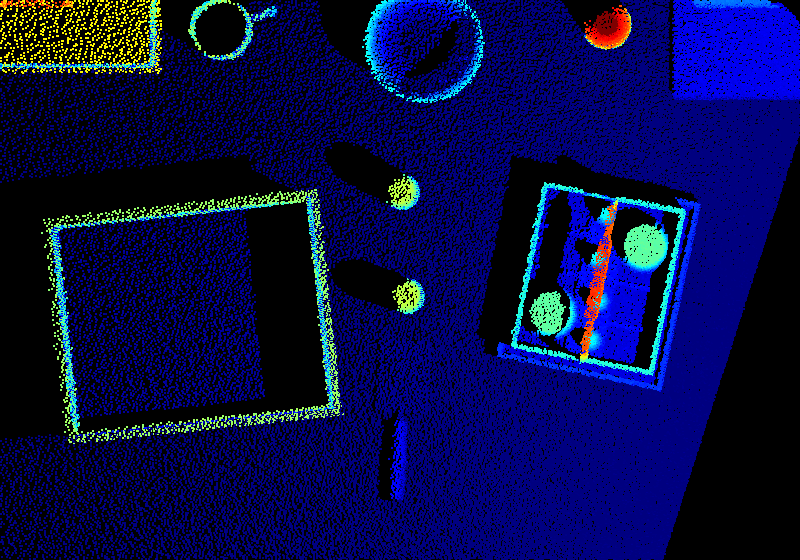

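```bash
python3 - <<'E'
from h import *
def rect(Q):
    (c,s,a)=cv2.minAreaRect((Q[:,:2]*1000).astype(np.float32)); return np.round(c,1),np.round(s,1),round(a,2)
for n in ("scene","side"):
    P=np.load(f"pics/{n}P.npy").reshape(-1,3); P=P[np.isfinite(P[:,0])]
    def box(x0,x1,y0,y1,z0,z1): 
        m=(P[:,0]>x0)&(P[:,0]<x1)&(P[:,1]>y0)&(P[:,1]<y1)&(P[:,2]>z0)&(P[:,2]<z1); return P[m]
    T=box(.25,.6,-.1,.1,-.02,.02); print(n,'table z',np.median(T[:,2]))
    p=box(.3,.7,.05,.5,.07,.1); print(' pan',rect(p),np.median(p[:,2]), p[:,:2].min(0),p[:,:2].max(0))
    s=box(.4,.7,-.4,-.12,.053,.068); 
    print(' sieve rim+',rect(s),np.median(s[:,2]))
    g=box(.4,.7,-.4,-.12,.1,.15); 
    l=cv2.fitLine(g[:,:2].astype(np.float32),cv2.DIST_HUBER,0,0.001,0.001).ravel()
    print(' handle',rect(g),np.round(l,4),np.degrees(np.arctan2(l[1],l[0])),np.percentile(g[:,2],[5,50,95]))
    st=box(.35,.75,-.42,-.1,.018,.035); print(' stand',rect(st))
    for nm,b in (('salt',box(.6,.72,-.05,.05,.07,.1)),('pep',box(.48,.6,-.05,.05,.07,.1)),('spat',box(.25,.42,-.05,.05,.008,.03))):
        print(nm,np.median(b,0),b.min(0),b.max(0))
    for nm,b in (('m0',box(.47,.56,-.23,-.14,.06,.08)),('m1',box(.55,.65,-.34,-.26,.06,.08))):
        print(nm,np.median(b,0))
E
```

```text
scene table z 0.00015404711011435257
 pan (array([506.8, 262.8]), array([287.8, 347.6]), 6.01) 0.07926383904392992 [0.34742818 0.07617052] [0.66736518 0.44956314]
 sieve rim+ (array([ 555.8, -245.1]), array([181.9, 214.1]), 79.03) 0.06111581203039754
 handle (array([ 558.2, -244.7]), array([ 16.1, 192.2]), 78.17) [ 0.9797 -0.2004  0.5757 -0.2469] -11.558663 [0.10700238 0.12067406 0.12599517]
 stand (array([ 554.2, -245.5]), array([209.9, 241.8]), 78.12)
salt [ 0.67227118 -0.00198724  0.08206445] [ 0.64926741 -0.01904514  0.07006342] [0.68465529 0.02114668 0.08690973]
pep [ 0.54287916 -0.007751    0.08211393] [ 0.51905525 -0.02448166  0.07004876] [0.5540276  0.01390285 0.08666392]
spat [0.34080959 0.00245246 0.01743861] [ 0.27987275 -0.00647403  0.00804455] [0.39212384 0.015551   0.02119135]
m0 [ 0.52101359 -0.18213666  0.07018184]
m1 [ 0.60671888 -0.30556594  0.07039213]
side table z -0.00026771774853018293
 pan (array([505.1, 260.8]), array([285.7, 350.5]), 6.25) 0.07895292092090106 [0.34683368 0.071637  ] [0.66347074 0.44839678]
 sieve rim+ (array([ 551.9, -246.2]), array([183.3, 213.7]), 78.84) 0.06069103609282672
 handle (array([ 552.1, -246.9]), array([ 17.4, 193. ]), 78.66) [ 0.9798 -0.1999  0.5293 -0.246 ] -11.532467 [0.10781014 0.11971054 0.1250749 ]
 stand (array([ 551. , -247.6]), array([210.9, 240. ]), 78.02)
salt [ 0.6577432  -0.00658437  0.0820051 ] [ 0.64097816 -0.02168981  0.07032997] [0.67814669 0.01465737 0.08661316]
pep [ 0.5285892  -0.01383522  0.0819735 ] [ 0.51082608 -0.02607858  0.07016387] [0.54971846 0.00991127 0.08715425]
spat [ 0.32503902 -0.00110174  0.01678131] [ 0.27642536 -0.00782897  0.00805135] [0.37874967 0.01375931 0.02147367]
m0 [ 0.50959597 -0.18159905  0.06955032]
m1 [ 0.5936907  -0.30850792  0.06930748]
```

```bash
cat >> h.py <<'E'
def tgt(yaw,flip=1):
    # tool x down, tool z along flip*y of yaw frame
    z=flip*np.array([-np.sin(yaw),np.cos(yaw),0]); x=np.array([0,0,-1.]); return np.stack([x,np.cross(z,x),z],1)
def rel(s,p,yaw,flip=1,M=None):
    # shift mm & turn deg in present tool frame
    T=R.from_rotvec(s["ee_rot"]).as_matrix(); M=tgt(yaw,flip) if M is None else M
    return np.round(T.T@(np.asarray(p)-s["position"])*1000,1), np.round(np.degrees(R.from_matrix(T.T@M).as_rotvec()),2)
E
python3 - <<'E'
from cell import arm
from h import *
s=arm.observe(); T=R.from_rotvec(s["ee_rot"]).as_matrix(); print(T.round(3))
y=np.radians(-11.6)
for f in (1,-1): print(rel(s,[.5535,-.2458,.2],y,f), rel(s,[.5535,-.2458,.096],y,f))
E
```

```text
[[-0.001  0.937  0.349]
 [ 0.001  0.349 -0.937]
 [-1.    -0.    -0.001]]
(array([  26.3,  432.8, -200.9]), array([-1.4796e+02, -4.0000e-02, -1.0000e-01])) (array([ 130.3,  432.9, -200.7]), array([-1.4796e+02, -4.0000e-02, -1.0000e-01]))
(array([  26.3,  432.8, -200.9]), array([ 3.204e+01, -8.000e-02,  3.000e-02])) (array([ 130.3,  432.9, -200.7]), array([ 3.204e+01, -8.000e-02,  3.000e-02]))
```

send_rows:
  rows:
    - [[1, 17, -8, 1.3, 0, 0, 60], [3, 56, -26, 4, 0, 0, 60], [6, 97, -45, 7, 0, 0, 60], [8, 140, -65, 10.5, 0, 0, 60], [10, 184, -85, 14, 0, 0, 60], [13, 227, -105, 17.5, 0, 0, 60], [15, 270, -125, 21, 0, 0, 60], [18, 313, -145, 24, 0, 0, 60]]

```text
clock: 0.9
position: [0.4619, -0.3389, 0.2085]
ee_rot: [1.257, 1.178, -1.257]
force: [0.7, -1.1, 1.2]
width: 0.601
```

```bash
python3 - <<'E'
from cell import arm
from h import *
s=arm.observe(); print(s["clock"],s["position"],s["joints"],s["force"])
print(rel(s,[.5535,-.2458,.17],np.radians(-11.6),-1))
E
```

```text
0.9 [ 0.46189058 -0.33887392  0.20852831] [ 5.38298810e-01  3.66781459e-01  1.80318367e-03  1.72718967e+00
 -6.24528659e-04  1.04786406e+00 -1.09525331e+00] [ 0.7283203  -1.05015546  1.15821039]
(array([ 38.5,  85.4, -98.8]), array([7.89, 0.  , 0.02]))
```

send_rows:
  rows:
    - [[8, 26, -30, 2.5, 0, 0, 60], [16, 52, -60, 5, 0, 0, 60], [26, 70, -82, 7, 0, 0, 60], [34, 81, -94, 7.9, 0, 0, 60], [38, 85, -98.8, 7.9, 0, 0, 60], [38, 85.4, -98.8, 7.9, 0, 0, 60], [38, 85.4, -98.8, 7.9, 0, 0, 60], [38, 85.4, -98.8, 7.9, 0, 0, 60]]

```text
clock: 1.7
position: [0.5516, -0.2487, 0.1713]
ee_rot: [1.356, 1.106, -1.356]
force: [-0.1, 0.9, -0.7]
width: 0.598
```

```bash
python3 - <<'E'
from cell import arm, optics, finder
from h import *
s=arm.observe(); print(s["clock"],s["position"],s["joints"],s["force"])
im,d=optics.get_image("wrist"); c=optics.get_calibration("wrist"); cv2.imwrite("pics/w1.png",im[:,:,::-1])
T=R.from_rotvec(s["ee_rot"]).as_matrix(); X=c["T_tool_cam"]
P=cloud(c["camera_matrix"],T@X[:3,3]+s["position"],T@X[:3,:3],d); P[d<=0]=np.nan
np.save("pics/w1P.npy",P); Q=P.reshape(-1,3);Q=Q[np.isfinite(Q[:,0])]
g=Q[(Q[:,2]>.1)&(Q[:,2]<.135)&(abs(Q[:,0]-.55)<.12)&(abs(Q[:,1]+.245)<.12)]
l=cv2.fitLine(g[:,:2].astype(np.float32),cv2.DIST_HUBER,0,0.001,0.001).ravel()
print(len(g),cv2.minAreaRect((g[:,:2]*1000).astype(np.float32)),l,np.degrees(np.arctan2(l[1],l[0])),np.percentile(g[:,2],[5,50,95]))
print(finder.place_of("wrist","sieve_grip"))
r=Q[(Q[:,2]>.053)&(Q[:,2]<.066)&(abs(Q[:,0]-.55)<.13)&(abs(Q[:,1]+.245)<.13)]
print(cv2.minAreaRect((r[:,:2]*1000).astype(np.float32)))
E
```

```text
1.7 [ 0.5516015  -0.24873371  0.17125269] [ 3.34258847e-01  4.51550812e-01  9.41584704e-04  1.69304625e+00
  3.26976815e-04  9.96442074e-01 -1.43778842e+00] [-0.11171908  0.89958206 -0.73809355]
5081 ((556.5778198242188, -248.03648376464844), (15.73907470703125, 192.51541137695312), 78.571044921875) [ 0.98064137 -0.19581255  0.5734564  -0.2516649 ] -11.292193 [0.1168813  0.12382972 0.12529893]
[{'xy': [276.3, 226.2], 'confidence': 0.78}]
((567.6635131835938, -250.3977813720703), (182.09323120117188, 188.54734802246094), 78.71156311035156)
```

View pics/w1.png

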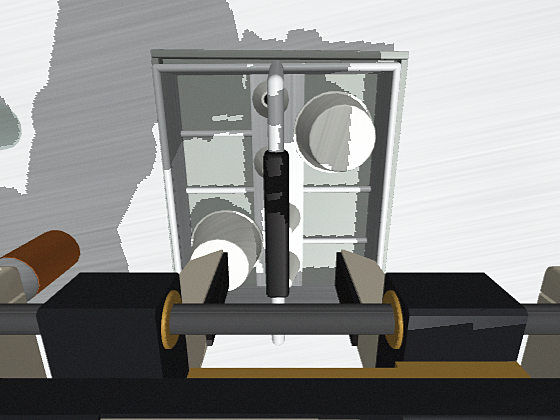

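```bash
python3 - <<'E'
from cell import arm
from h import *
s=arm.observe()
print(rel(s,[.5545,-.2477,.096],np.radians(-11.5),-1))
E
```

```text
(array([75.2,  2.5, -1.3]), array([-0.06,  0.03, -0.04]))
```

send_rows:
  rows:
    - [[10, 0.5, 0, 0, 0, 0, 60], [28, 1, 0, 0, 0, 0, 60], [48, 2, 0, 0, 0, 0, 60], [63, 2, 0, 0, 0, 0, 60], [72, 2, 0, 0, 0, 0, 60], [75, 2, 0, 0, 0, 0, 60], [75, 2, 0, 0, 0, 0, 60], [75, 2, 0, 0, 0, 0, 60]]

```text
clock: 2.6
position: [0.5547, -0.2478, 0.0964]
ee_rot: [1.355, 1.107, -1.354]
force: [-0.5, 1.1, 0.2]
width: 0.6
```

```bash
python3 - <<'E'
from cell import arm,optics
from h import *
s=arm.observe(); print(s["position"],s["force"])
print(rel(s,[.5545,-.2477,.096],np.radians(-11.5),-1))
im,d=optics.get_image("wrist"); cv2.imwrite("pics/w2.png",im[:,:,::-1])
E
```

```text
[ 0.55471211 -0.24781209  0.09637015] [-0.52473056  1.08641872  0.16397945]
(array([ 0.4, -0.2, -0.1]), array([ 0.03,  0.01, -0.06]))
```

View pics/w2.png

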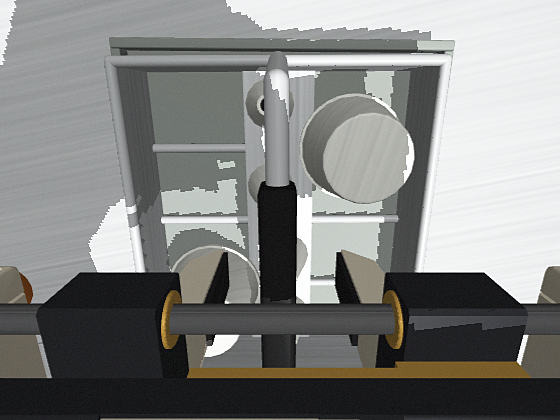

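send_rows:
  rows:
    - [[0, 0, 0, 0, 0, 0, 35], [0, 0, 0, 0, 0, 0, 25], [0, 0, 0, 0, 0, 0, 15], [0, 0, 0, 0, 0, 0, 10], [0, 0, 0, 0, 0, 0, 0], [0, 0, 0, 0, 0, 0, 0], [0, 0, 0, 0, 0, 0, 0], [0, 0, 0, 0, 0, 0, 0]]
  grip_force: 55

```text
clock: 3.45
position: [0.5544, -0.2471, 0.0957]
ee_rot: [1.355, 1.108, -1.355]
force: [-0.9, 3.2, 1.7]
width: 0.172
```

```bash
python3 - <<'E'
from cell import arm,optics
from h import *
s=arm.observe(); print(s["position"],s["force"],s["width"],s["ft_torque"])
E
```

```text
[ 0.55439591 -0.24710494  0.09573718] [-0.94540015  3.21003726  1.72561542] 0.17195593083710023 [ 0.4954408  -0.01917766  0.05462242]
```

send_rows:
  rows:
    - [[-2, 0, 0, 0, 0, 0, 0], [-7, 0, 0, 0, 0, 0, 0], [-16, 0, 0, 0, 0, 0, 0], [-30, 0, 0, 0, 0, 0, 0], [-48, 0, 0, 0, 0, 0, 0], [-66, 0, 0, 0, 0, 0, 0], [-82, 0, 0, 0, 0, 0, 0], [-94, 0, 0, 0, 0, 0, 0]]

```text
clock: 4.25
position: [0.5547, -0.2479, 0.192]
ee_rot: [1.356, 1.106, -1.354]
force: [0.5, 0.3, -7.4]
width: 0.17
```

send_rows:
  rows:
    - [[-10, 0, 0, 0, 0, 0, 0], [-18, 0, 0, 0, 0, 0, 0], [-24, 0, 0, 0, 0, 0, 0], [-27, 0, 0, 0, 0, 0, 0], [-28, 0, 0, 0, 0, 0, 0], [-28, 0, 0, 0, 0, 0, 0], [-28, 0, 0, 0, 0, 0, 0], [-28, 0, 0, 0, 0, 0, 0]]

```text
clock: 5.05
position: [0.5541, -0.2475, 0.2173]
ee_rot: [1.355, 1.109, -1.356]
force: [0.2, 0.3, -6.7]
width: 0.17
```

```bash
python3 - <<'E'
from cell import arm,optics
from h import *
s=arm.observe(); print(s["clock"],s["position"],s["force"],s["width"],s["ft_torque"],s["joints"])
for z in(.215,.173):print(rel(s,[.506,.262,z],np.radians(6),-1))
for n in ("wrist","side"):
    im,d=optics.get_image(n); cv2.imwrite(f"pics/{n}3.png",im[:,:,::-1])
E
```

```text
5.05 [ 0.55405158 -0.24751931  0.21729146] [ 0.2404439   0.31867737 -6.72972391] 0.17046964058906988 [ 0.07977651  0.08196437 -0.00350749] [ 3.29684650e-01  4.13530699e-01  3.36932195e-03  1.63075530e+00
 -1.42902363e-03  1.09806932e+00 -1.43739076e+00]
(array([   2.4, -148.3, -489.8]), array([-1.746e+01, -1.000e-02,  4.000e-02]))
(array([  44.4, -148.3, -489.8]), array([-1.746e+01, -1.000e-02,  4.000e-02]))
```

View pics/side3.png

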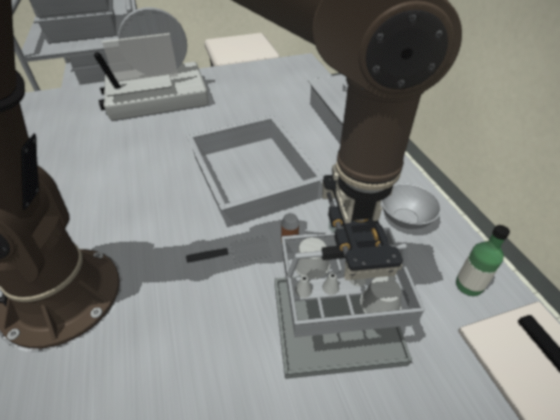

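View pics/wrist3.png

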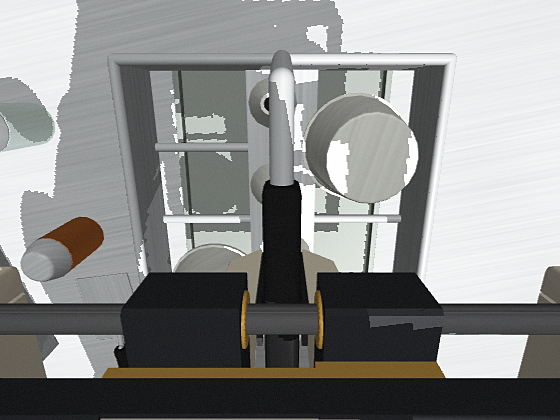

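send_rows:
  rows:
    - [[0, -0.9, -2.9, 0, 0, 0, 0], [0, -3.2, -10.5, 0, 0, 0, 0], [0, -7, -23, 0, 0, 0, 0], [0, -12, -40, 0, 0, 0, 0], [0, -19, -62, 0, 0, 0, 0], [0, -27, -89, 0, 0, 0, 0], [0, -36.5, -120.5, 0, 0, 0, 0], [0, -47, -155, 0, 0, 0, 0]]

```text
clock: 5.95
position: [0.5385, -0.0844, 0.2179]
ee_rot: [1.355, 1.108, -1.355]
force: [0.5, -0.1, -7.3]
width: 0.169
```

send_rows:
  rows:
    - [[0, -10.4, -34.5, 0, 0, 0, 0], [0, -20.8, -69, 0, 0, 0, 0], [0, -31.2, -103.5, 0, 0, 0, 0], [0, -41.7, -138, 0, 0, 0, 0], [0, -52.1, -172.5, 0, 0, 0, 0], [0, -62.5, -207, 0, 0, 0, 0], [0, -73, -241.5, 0, 0, 0, 0], [0, -83.5, -275.5, 0, 0, 0, 0]]

```text
clock: 6.75
position: [0.5106, 0.2028, 0.218]
ee_rot: [1.355, 1.109, -1.354]
force: [0.5, -0.3, -7.5]
width: 0.169
```

send_rows:
  rows:
    - [[0, -8, -27, -1, 0, 0, 0], [0, -13.5, -44, -3, 0, 0, 0], [0, -16.5, -54, -6, 0, 0, 0], [0, -18, -58, -9, 0, 0, 0], [0, -18, -59, -12, 0, 0, 0], [0, -18, -59, -15, 0, 0, 0], [0, -18, -59, -17, 0, 0, 0], [0, -18, -59, -17.5, 0, 0, 0]]

```text
clock: 7.55
position: [0.5062, 0.2603, 0.2176]
ee_rot: [1.13, 1.257, -1.131]
force: [-0.6, -0.2, -7.0]
width: 0.169
```

```bash
python3 - <<'E'
from cell import arm,optics
from h import *
s=arm.observe(); print(s["clock"],s["position"],s["force"],s["width"],s["ft_torque"],s["joints"])
for z in(.215,.176):print(rel(s,[.506,.262,z],np.radians(6),-1))
for n in ("wrist","side","scene"):
    im,d=optics.get_image(n); cv2.imwrite(f"pics/{n}4.png",im[:,:,::-1])
a=[cv2.imread(f"pics/{n}4.png")[:,:] for n in("side","wrist")]
cv2.imwrite("pics/m4.png",cv2.resize(np.hstack(a),(800,300)))
E
```

```text
7.55 [0.50623475 0.26034588 0.21761293] [-0.61545682 -0.22671339 -7.01634739] 0.1693336552213594 [ 0.05005781 -0.00492803  0.01097133] [-0.38031521  0.36999601 -0.25516653  1.70706598  0.10462435  1.07841928
 -2.13292313]
(array([ 2.6, -0.1, -1.7]), array([0.1 , 0.06, 0.01]))
(array([41.6, -0.1, -1.7]), array([0.1 , 0.06, 0.01]))
```

View pics/m4.png

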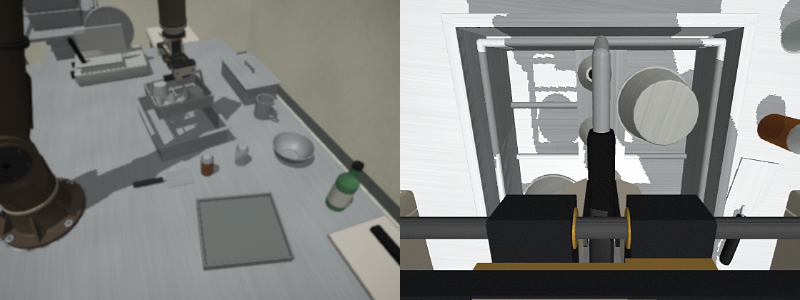

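View pics/scene4.png

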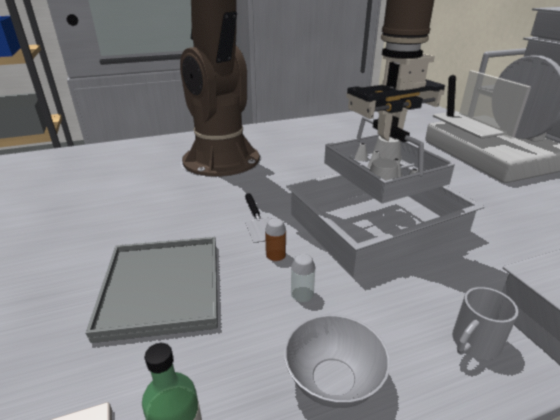

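send_rows:
  rows:
    - [[4, 0, -0.5, 0, 0, 0, 0], [12, 0, -1, 0, 0, 0, 0], [21, 0, -1.5, 0, 0, 0, 0], [30, 0, -1.5, 0, 0, 0, 0], [37, 0, -1.5, 0, 0, 0, 0], [40, 0, -1.5, 0, 0, 0, 0], [40, 0, -1.5, 0, 0, 0, 0], [40, 0, -1.5, 0, 0, 0, 0]]
  grip_force: 60

```text
clock: 8.5
position: [0.506, 0.2633, 0.1779]
ee_rot: [1.132, 1.257, -1.131]
force: [-0.3, 0.8, -6.2]
width: 0.171
```

send_rows:
  rows:
    - [[0, 0, 30, 0, 0, 0, 0], [0, 0, 0, 0, 0, 0, 0], [0, 0, -30, 0, 0, 0, 0], [0, 0, 0, 0, 0, 0, 0], [0, 0, 30, 0, 0, 0, 0], [0, 0, 0, 0, 0, 0, 0], [0, 0, -30, 0, 0, 0, 0], [0, 0, 0, 0, 0, 0, 0]]

```text
clock: 9.3
position: [0.5037, 0.2742, 0.1791]
ee_rot: [1.13, 1.268, -1.117]
force: [-0.4, 2.0, -5.9]
width: 0.171
```

```bash
cat > look.py <<'E'
import sys
from cell import arm,optics
from h import *
k=sys.argv[1]
s=arm.observe(); print(s["clock"],s["position"],s["force"].round(2),s["width"],s["ft_torque"].round(3))
a=[]
for n in ("side","wrist","scene"):
    im,d=optics.get_image(n); im=im[:,:,::-1]; cv2.imwrite(f"pics/{n}{k}.png",im); np.save(f"pics/{n}{k}.npy",d)
    a.append(im)
sd=cv2.resize(a[0][60:240,180:340],(480,540)) if len(sys.argv)<3 else a[0]
c=[cv2.resize(a[0][70:235,180:340],(400,412)),cv2.resize(a[2][80:280,280:480],(400,412))]
cv2.imwrite(f"pics/z{k}.png",np.hstack(c))
E
python3 look.py 5
```

```text
9.3 [0.50365465 0.27418656 0.17911233] [-0.41  1.95 -5.94] 0.17076432636887334 [ 0.652 -0.177  0.044]
```

View pics/z5.png

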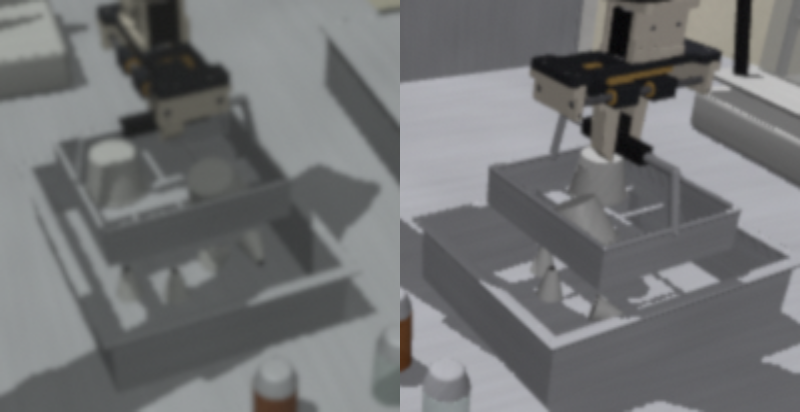

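View pics/wrist5.png

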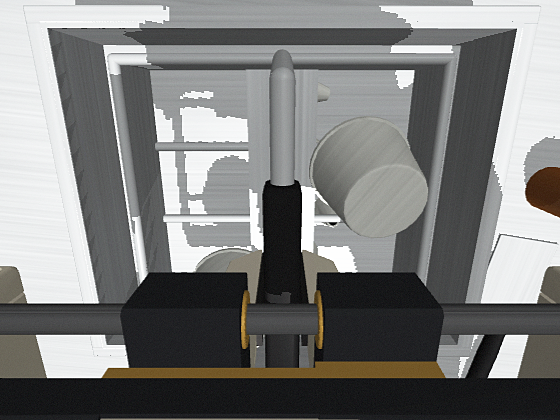

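send_rows:
  rows:
    - [[0, 0, 0, 0, 0, 0, 0], [0, 0, 0, 0, 0, 0, 0], [0, 0, 0, 0, 0, 0, 0], [0, 0, 0, 0, 0, 0, 0], [0, 0, 0, 0, 0, 0, 0], [0, 0, 0, 0, 0, 0, 0], [0, 0, 0, 0, 0, 0, 0], [0, 0, 0, 0, 0, 0, 0]]

```text
clock: 10.25
position: [0.5059, 0.2632, 0.1777]
ee_rot: [1.131, 1.257, -1.131]
force: [0.0, -0.1, -6.3]
width: 0.17
```

```bash
python3 look.py 6; python3 - <<'E'
from cell import finder
for c in("side","scene","wrist"):
    for n in("nozzle0","mould0"): print(c,n,[(x["bbox"],x["confidence"]) for x in finder.search_frame(c,n)])
E
```

```text
10.25 [0.50586651 0.26317763 0.17770462] [ 0.   -0.05 -6.33] 0.16979664320402177 [ 0.023 -0.001  0.027]
side nozzle0 [([204.1, 109.3, 93.3, 68.5], 0.66), ([272.1, 170.3, 14.1, 6.9], 0.6), ([247.7, 179.6, 9.9, 10.7], 0.48)]
side mould0 [([218.7, 127.9, 18.2, 28.0], 0.88), ([253.0, 139.7, 23.3, 17.0], 0.79)]
scene nozzle0 [([349.2, 210.1, 12.6, 14.9], 0.67), ([344.2, 199.6, 9.8, 13.6], 0.56)]
scene mould0 [([363.4, 152.6, 31.2, 26.6], 0.69), ([325.2, 137.9, 122.2, 83.5], 0.63), ([360.0, 174.3, 30.4, 24.3], 0.56)]
wrist nozzle0 [([301.6, 43.1, 34.4, 47.2], 0.8), ([22.2, 4.0, 518.7, 351.8], 0.71), ([310.5, 197.5, 28.2, 29.0], 0.61), ([317.7, 92.8, 19.9, 32.7], 0.6), ([312.5, 241.1, 5.3, 14.1], 0.47)]
wrist mould0 [([305.8, 120.2, 118.3, 122.8], 0.66), ([196.2, 244.6, 56.2, 27.0], 0.57)]
```

View pics/z6.png

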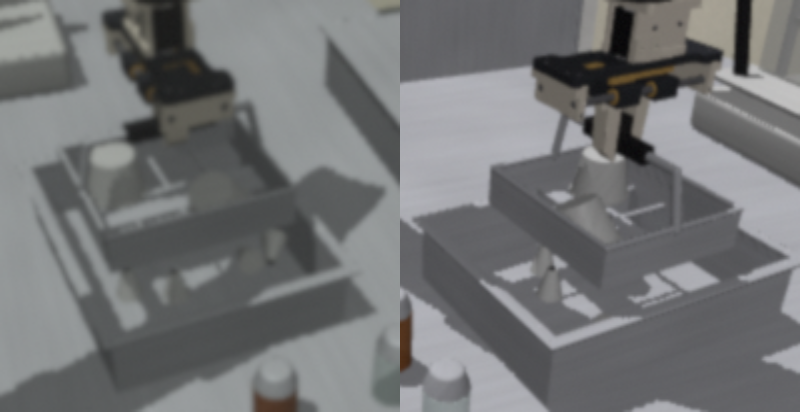

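View pics/wrist6.png

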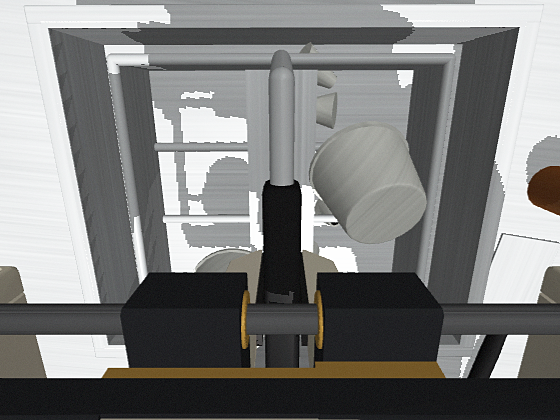

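```bash
cat > noz.py <<'E'
import sys
from cell import arm,optics
from h import *
k=sys.argv[1]; s=arm.observe()
H=np.zeros((600,800,3),np.uint8)
for n,off in(("side",0),("wrist",0),("scene",0)):
    c=optics.get_calibration(n); d=np.load(f"pics/{n}{k}.npy")
    if n=="wrist":
        T=R.from_rotvec(s["ee_rot"]).as_matrix(); X=c["T_tool_cam"]; p,M=T@X[:3,3]+s["position"],T@X[:3,:3]
    else: p,M=c["position"],c["orientation"]
    P=cloud(c["camera_matrix"],p,M,d); ok=(d>0)&(P[...,2]>.009)&(P[...,2]<.07)
    pf=(P[...,:2]-[.506,.262])@R.from_euler('z',6,degrees=True).as_matrix()[:2,:2]
    ok&=(abs(pf[...,0])<.12)&(abs(pf[...,1])<.15)
    q=pf[ok]; z=P[...,2][ok]
    m=np.zeros((300,400),np.uint8); i=((.15-q[:,0])*1000).astype(int); j=((.2-q[:,1])*1000).astype(int)
    m[i,j]=255; m=cv2.morphologyEx(m,cv2.MORPH_CLOSE,np.ones((5,5)))
    N,L,S,C=cv2.connectedComponentsWithStats(m)
    print(n)
    for a in range(1,N):
        if S[a,4]>40:
            zz=z[L[i,j]==a]; print("  panx %.0f pany %.0f"%(150-C[a,1],200-C[a,0]),S[a],"z",zz.min().round(3),zz.max().round(3),len(zz))
E
python3 noz.py 6
```

```text
side
  panx 104 pany -30 [212  32  37  26 499] z 0.01 0.034 91
  panx 69 pany -44 [235  66  16  30 205] z 0.009 0.034 71
  panx -26 pany -53 [244 162  21  27 322] z 0.009 0.041 89
  panx -74 pany -29 [219 209  20  28 272] z 0.009 0.042 85
wrist
  panx 82 pany -40 [230  43  21  50 769] z 0.009 0.035 926
  panx -18 pany -39 [234 162  13  14  91] z 0.009 0.037 139
  panx -27 pany -47 [242 174  12  11  65] z 0.017 0.041 50
scene
  panx 70 pany -41 [236  71   9  21  78] z 0.015 0.035 26
  panx -18 pany -49 [236 156  25  27 330] z 0.009 0.041 133
  panx -65 pany -27 [214 207  23  24 232] z 0.009 0.04 98
```

```bash
cat > mould.py <<'E'
import sys
from cell import arm,optics
from h import *
k=sys.argv[1]; s=arm.observe()
c0=s["position"]; T=R.from_rotvec(s["ee_rot"]).as_matrix()
S=np.stack([T[:,1],-T[:,2],-T[:,0]],1) # sieve axes
org=c0+T[:,0]*-.019-np.array([0,0,.1])
print("sieve org",org)
for n in("side","wrist","scene"):
    c=optics.get_calibration(n); d=np.load(f"pics/{n}{k}.npy")
    if n=="wrist": X=c["T_tool_cam"]; p,M=T@X[:3,3]+c0,T@X[:3,:3]
    else: p,M=c["position"],c["orientation"]
    P=(cloud(c["camera_matrix"],p,M,d)-org)@S
    for sg in(1,-1):
        ok=(d>0)&(P[...,2]>.012)&(P[...,2]<.075)&(abs(P[...,0])<.098)&(sg*P[...,1]>.014)&(sg*P[...,1]<.084)
        q=P[ok]
        if len(q)<30: continue
        # normals from local: top face by RANSAC plane
        best=0; rng=np.random.default_rng(0)
        for _ in range(2000):
            a=q[rng.choice(len(q),3,False)]; nn=np.cross(a[1]-a[0],a[2]-a[0]); l=np.linalg.norm(nn)
            if l<1e-4: continue
            nn/=l
            if abs(nn[2])<.5: continue
            inl=abs((q-a[0])@nn)<.0012
            if inl.sum()>best: best=inl.sum();b=(nn*np.sign(nn[2]),q[inl])
        print(n,sg,len(q),best,"tilt",np.degrees(np.arccos(b[0][2])).round(1),b[0].round(2),"top c",np.median(b[1],0).round(3),"all z",q[:,2].min().round(3),q[:,2].max().round(3),"x",q[:,0].min().round(3),q[:,0].max().round(3),"y",q[:,1].min().round(3),q[:,1].max().round(3))
E
python3 mould.py 6
```

```text
sieve org [0.50583941 0.26315983 0.09669728]
side 1 296 108 tilt 1.4 [-0.01  0.02  1.  ] top c [-0.058  0.034  0.056] all z 0.012 0.058 x -0.094 0.098 y 0.014 0.084
side -1 255 125 tilt 28.7 [-0.45 -0.18  0.88] top c [ 0.018 -0.063  0.049] all z 0.022 0.061 x -0.005 0.098 y -0.083 -0.037
wrist 1 1158 508 tilt 54.9 [ 0.   -0.82  0.58] top c [0.045 0.084 0.046] all z 0.012 0.056 x -0.07 0.098 y 0.014 0.084
wrist -1 10266 3492 tilt 28.3 [-0.44 -0.19  0.88] top c [ 0.019 -0.062  0.051] all z 0.012 0.061 x -0.005 0.07 y -0.084 -0.02
scene 1 362 68 tilt 1.7 [ 0.01 -0.03  1.  ] top c [-0.049  0.026  0.056] all z 0.012 0.057 x -0.079 0.028 y 0.014 0.084
scene -1 425 146 tilt 50.8 [0.76 0.16 0.63] top c [ 0.054 -0.052  0.041] all z 0.019 0.06 x -0.098 0.085 y -0.084 -0.02
```

```bash
python3 - <<'E'
import cv2,numpy as np
a=cv2.imread("pics/wrist6.png")[40:260,100:460]
cv2.imwrite("pics/c6.png",cv2.resize(a,None,fx=2.2,fy=2.2))
E
```

```text
(no output)
```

View pics/c6.png

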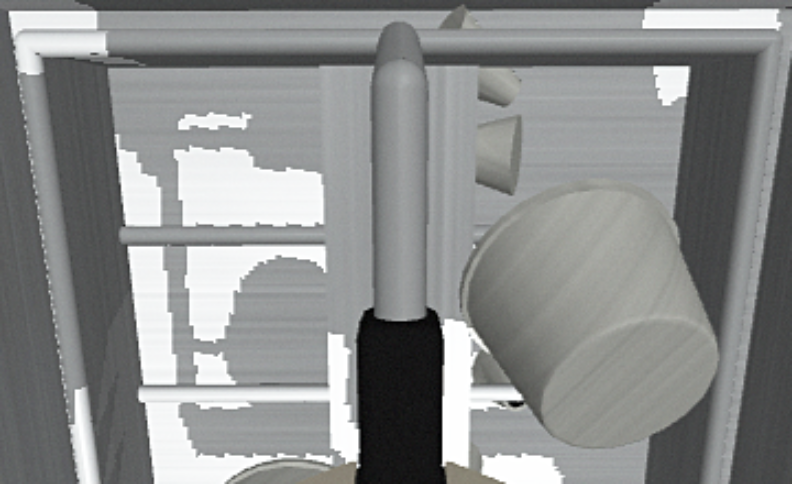

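send_rows:
  rows:
    - [[0, 0, -30, 0, 0, 0, 0], [0, 0, 0, 0, 0, 0, 0], [0, 0, 30, 0, 0, 0, 0], [0, 0, 0, 0, 0, 0, 0], [0, 0, -15, 0, 0, 0, 0], [0, 0, 0, 0, 0, 0, 0], [0, 0, 0, 0, 0, 0, 0], [0, 0, 0, 0, 0, 0, 0]]

```text
clock: 11.5
position: [0.5058, 0.2632, 0.1776]
ee_rot: [1.131, 1.257, -1.131]
force: [1.1, -0.2, -5.4]
width: 0.17
```

```bash
python3 look.py 7; python3 mould.py 7; python3 noz.py 7
```

```text
11.5 [0.50580369 0.26320976 0.17764775] [ 1.12 -0.2  -5.44] 0.16986001931486816 [0.119 0.    0.031]
sieve org [0.50574215 0.26364573 0.0967444 ]
side 1 433 89 tilt 57.9 [ 0.47 -0.71  0.53] top c [-0.054  0.034  0.037] all z 0.012 0.062 x -0.098 0.098 y 0.015 0.084
side -1 246 128 tilt 26.8 [-0.42 -0.16  0.89] top c [ 0.016 -0.063  0.05 ] all z 0.024 0.062 x -0.006 0.098 y -0.084 -0.029
wrist 1 3041 650 tilt 43.7 [-0.   -0.69  0.72] top c [0.038 0.083 0.046] all z 0.012 0.048 x -0.038 0.098 y 0.037 0.084
wrist -1 10225 3533 tilt 27.5 [-0.43 -0.16  0.89] top c [ 0.019 -0.062  0.051] all z 0.012 0.062 x -0.006 0.069 y -0.084 -0.021
scene 1 422 106 tilt 59.9 [ 0.27 -0.82  0.5 ] top c [-0.055  0.031  0.033] all z 0.012 0.056 x -0.098 -0.003 y 0.015 0.084
scene -1 415 134 tilt 55.8 [ 0.8  -0.22  0.56] top c [ 0.05  -0.061  0.043] all z 0.021 0.061 x -0.098 0.07 y -0.084 -0.023
side
  panx 94 pany -35 [211  30  43  60 778] z 0.009 0.035 165
  panx -26 pany -54 [245 162  18  29 264] z 0.009 0.041 82
  panx -74 pany -29 [217 211  21  26 266] z 0.01 0.041 82
wrist
  panx 85 pany -40 [230  43  21  46 776] z 0.01 0.035 917
  panx -18 pany -39 [234 162  12  15  78] z 0.009 0.036 140
  panx -28 pany -47 [242 175  12   7  44] z 0.026 0.042 40
scene
  panx 69 pany -42 [239  71   6  19  47] z 0.018 0.035 21
  panx -18 pany -49 [234 157  28  23 364] z 0.009 0.042 136
  panx -67 pany -27 [212 208  26  20 237] z 0.009 0.04 99
```

View pics/wrist7.png

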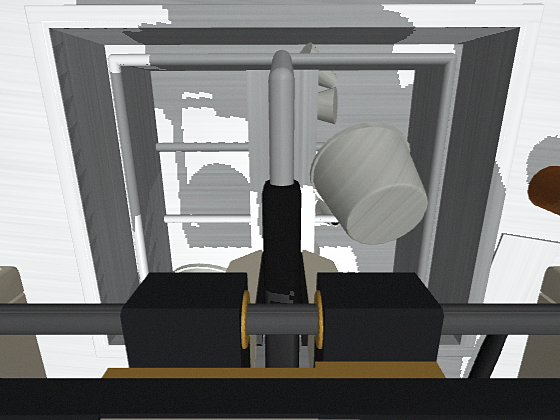

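View pics/z7.png

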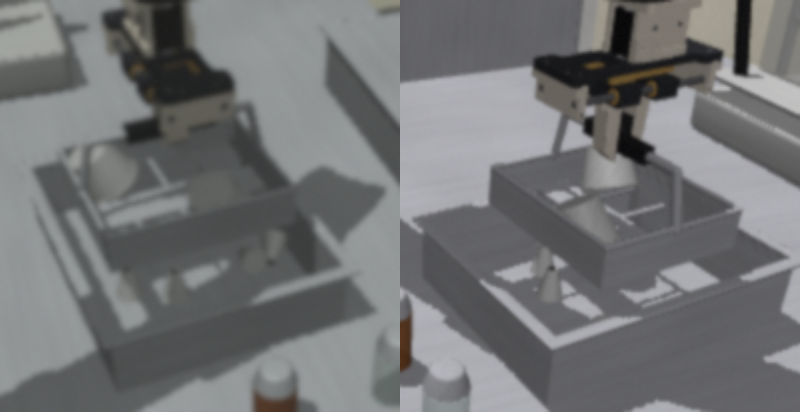

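send_rows:
  rows:
    - [[-4, 0, 0, 1, 0, 0, 0], [-12, 0, 0, 3, 0, 0, 0], [-21, 0, 0, 6, 0, 0, 0], [-30, 0, 0, 9.5, 0, 0, 0], [-37, 0, 0, 13, 0, 0, 0], [-40, 0, 0, 16, 0, 0, 0], [-40, 0, 0, 17.4, 0, 0, 0], [-40, 0, 0, 17.4, 0, 0, 0]]

```text
clock: 12.45
position: [0.5058, 0.2633, 0.2181]
ee_rot: [1.354, 1.108, -1.354]
force: [0.8, 0.4, -6.3]
width: 0.172
```

```bash
python3 - <<'E'
from cell import arm,optics
from h import *
s=arm.observe(); print(s["clock"],s["position"],s["force"],s["joints"])
print(rel(s,[.5544,-.2473,.2165],np.radians(-11.5),-1))
def rect(Q):
    (c,s,a)=cv2.minAreaRect((Q[:,:2]*1000).astype(np.float32)); return np.round(c,1),np.round(s,1),round(a,2)
for n in ("scene","side"):
    c=optics.get_calibration(n); d=np.load(f"pics/{n}7.npy")
    P=cloud(c["camera_matrix"],c["position"],c["orientation"],d)[d>0]
    m=(abs(P[:,0]-.553)<.16)&(abs(P[:,1]+.246)<.15)
    for lo,hi in((.012,.035),(.022,.035)):
        q=P[m&(P[:,2]>lo)&(P[:,2]<hi)]; print(n,rect(q),np.percentile(q[:,2],[5,50,95]).round(4))
E
```

```text
12.45 [0.5058309  0.26330587 0.21806818] [ 0.84686441  0.40645289 -6.27991099] [-0.43057571  0.36493611 -0.19286169  1.70886547  0.07799144  1.07485291
 -2.41778283]
(array([  1.5, 148.5, 491. ]), array([ 0.11, -0.01, -0.02]))
scene (array([ 553.4, -245.5]), array([210.2, 243.8]), 78.13) [0.0138 0.0155 0.0272]
scene (array([ 553.3, -245.4]), array([210.1, 243.7]), 78.16) [0.0227 0.0267 0.0283]
side (array([ 551.1, -247. ]), array([212.3, 240.2]), 78.22) [0.0125 0.0144 0.0261]
side (array([ 551.2, -246.8]), array([211.8, 240.1]), 78.19) [0.0229 0.0257 0.0279]
```

send_rows:
  rows:
    - [[0, 0.9, 2.9, 0, 0, 0, 0], [0, 3.2, 10.5, 0, 0, 0, 0], [0, 7, 23, 0, 0, 0, 0], [0, 12, 40, 0, 0, 0, 0], [0, 19, 62, 0, 0, 0, 0], [0, 27, 89, 0, 0, 0, 0], [0, 36.5, 120.5, 0, 0, 0, 0], [0, 47, 155, 0, 0, 0, 0]]

```text
clock: 13.25
position: [0.5212, 0.0998, 0.2177]
ee_rot: [1.354, 1.109, -1.354]
force: [1.5, -0.0, -6.3]
width: 0.169
```

send_rows:
  rows:
    - [[0, 10.4, 34.5, 0, 0, 0, 0], [0, 20.8, 69, 0, 0, 0, 0], [0, 31.2, 103.5, 0, 0, 0, 0], [0, 41.7, 138, 0, 0, 0, 0], [0, 52.1, 172.5, 0, 0, 0, 0], [0, 62.5, 207, 0, 0, 0, 0], [0, 73, 241.5, 0, 0, 0, 0], [0, 83.5, 275.5, 0, 0, 0, 0]]

```text
clock: 14.05
position: [0.548, -0.1875, 0.2177]
ee_rot: [1.354, 1.108, -1.355]
force: [0.4, -0.2, -6.3]
width: 0.171
```

send_rows:
  rows:
    - [[0, 8, 27, 0, 0, 0, 0], [0, 13.5, 45, 0, 0, 0, 0], [0, 16.5, 55, 0, 0, 0, 0], [0, 18, 59, 0, 0, 0, 0], [0, 18, 60.5, 0, 0, 0, 0], [0, 18, 60.5, 0, 0, 0, 0], [0, 18, 60.5, 0, 0, 0, 0], [0, 18, 60.5, 0, 0, 0, 0]]

```text
clock: 14.85
position: [0.5549, -0.2465, 0.2178]
ee_rot: [1.353, 1.11, -1.353]
force: [0.9, 0.2, -7.3]
width: 0.172
```

```bash
python3 - <<'E'
from cell import arm,optics
from h import *
s=arm.observe(); print(s["clock"],s["position"],s["force"],s["ft_torque"])
for z in(.12,.0957):print(rel(s,[.5544,-.2471,z],np.radians(-11.5),-1))
for n in ("wrist","side","scene"):
    im,d=optics.get_image(n); cv2.imwrite(f"pics/{n}8.png",im[:,:,::-1]);np.save(f"pics/{n}8.npy",d)
def rect(Q):
    (c,s,a)=cv2.minAreaRect((Q[:,:2]*1000).astype(np.float32)); return np.round(c,1),np.round(s,1),round(a,2)
for n in ("scene","side"):
    c=optics.get_calibration(n); d=np.load(f"pics/{n}8.npy")
    P=cloud(c["camera_matrix"],c["position"],c["orientation"],d)[d>0]
    m=(abs(P[:,0]-.553)<.16)&(abs(P[:,1]+.246)<.15)
    q=P[m&(P[:,2]>.17)&(P[:,2]<.187)]; print(n,rect(q))
E
python3 mould.py 8
```

```text
14.85 [ 0.55489151 -0.24647792  0.2178391 ] [ 0.94474337  0.24468674 -7.25104088] [ 0.0725212  -0.02428132 -0.03433071]
(array([97.8, -0.4,  0.7]), array([ 0.22, -0.02, -0.01]))
(array([122.1,  -0.4,   0.7]), array([ 0.22, -0.02, -0.01]))
scene (array([ 556.4, -245.8]), array([182. , 213.4]), 78.72)
side (array([ 552.9, -248. ]), array([182.5, 214.9]), 78.47)
sieve org [ 0.55480323 -0.24706829  0.13679982]
side 1 856 278 tilt 28.3 [-0.46  0.13  0.88] top c [-0.078  0.059  0.051] all z 0.012 0.063 x -0.098 0.098 y 0.016 0.084
side -1 946 528 tilt 28.2 [-0.44 -0.17  0.88] top c [ 0.015 -0.063  0.049] all z 0.015 0.061 x -0.006 0.067 y -0.084 -0.025
wrist 1 3388 658 tilt 39.1 [-0.01 -0.63  0.78] top c [0.041 0.083 0.045] all z 0.012 0.049 x -0.038 0.098 y 0.037 0.084
wrist -1 10239 3521 tilt 26.6 [-0.41 -0.17  0.89] top c [ 0.02  -0.062  0.051] all z 0.012 0.062 x -0.005 0.07 y -0.084 -0.021
scene 1 849 249 tilt 53.6 [0.8  0.1  0.59] top c [-0.042  0.059  0.04 ] all z 0.014 0.063 x -0.097 -0.026 y 0.022 0.084
scene -1 1279 334 tilt 52.7 [0.72 0.34 0.61] top c [ 0.05  -0.046  0.041] all z 0.014 0.061 x -0.098 0.097 y -0.084 -0.02
```

View pics/side8.png

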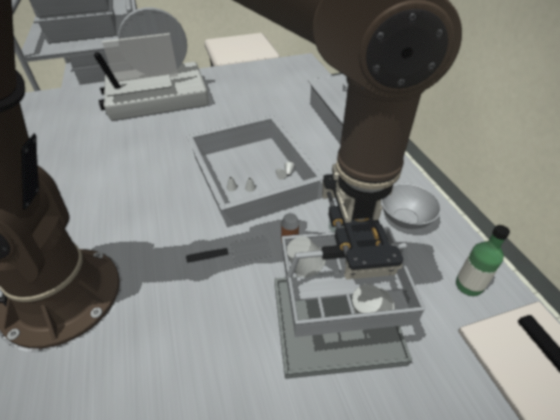

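View pics/scene8.png

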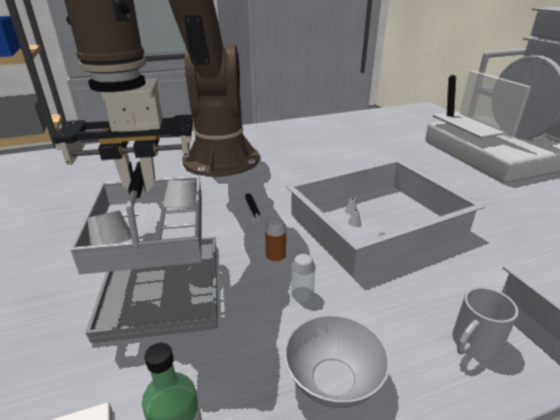

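send_rows:
  rows:
    - [[4, 0, 0.3, 0, 0, 0, 0], [14, 0, 0.7, 0.2, 0, 0, 0], [30, 0, 0.7, 0.2, 0, 0, 0], [49, 0, 0.7, 0.2, 0, 0, 0], [68, 0, 0.7, 0.2, 0, 0, 0], [83, 0, 0.7, 0.2, 0, 0, 0], [93, 0, 0.7, 0.2, 0, 0, 0], [97, 0, 0.7, 0.2, 0, 0, 0]]

```text
clock: 15.8
position: [0.5538, -0.2479, 0.1192]
ee_rot: [1.356, 1.109, -1.358]
force: [-0.0, 0.3, -6.6]
width: 0.169
```

send_rows:
  rows:
    - [[1, 0, 0, 0, 0, 0, 0], [4, 0, 0, 0, 0, 0, 0], [7, 0, 0, 0, 0, 0, 0], [10, 0, 0, 0, 0, 0, 0], [12, 0, 0, 0, 0, 0, 0], [14, 0, 0, 0, 0, 0, 0], [15, 0, 0, 0, 0, 0, 0], [15, 0, 0, 0, 0, 0, 0]]

```text
clock: 16.6
position: [0.5545, -0.2482, 0.1056]
ee_rot: [1.356, 1.107, -1.356]
force: [0.3, -0.1, -7.5]
width: 0.17
```

```bash
python3 look.py 9; python3 - <<'E'
from cell import arm
from h import *
s=arm.observe();print(rel(s,[.5544,-.2471,.0957],np.radians(-11.5),-1))
E
python3 mould.py 9
```

```text
16.6 [ 0.554535   -0.2481542   0.10563404] [ 0.28 -0.1  -7.49] 0.17026218754531988 [ 0.025 -0.056  0.022]
(array([10.1, -0.5, -1. ]), array([-0.07,  0.  , -0.01]))
sieve org [ 0.55463838 -0.24820972  0.02481182]
side 1 728 235 tilt 26.3 [-0.43  0.1   0.9 ] top c [-0.079  0.057  0.051] all z 0.012 0.063 x -0.098 0.098 y 0.017 0.084
side -1 827 403 tilt 26.9 [-0.42 -0.18  0.89] top c [ 0.016 -0.063  0.049] all z 0.012 0.061 x -0.007 0.098 y -0.084 -0.023
wrist 1 3402 742 tilt 59.0 [ 0.01 -0.86  0.52] top c [0.044 0.083 0.045] all z 0.012 0.049 x -0.037 0.098 y 0.037 0.084
wrist -1 10227 3566 tilt 26.6 [-0.41 -0.17  0.89] top c [ 0.02  -0.062  0.051] all z 0.012 0.062 x -0.005 0.07 y -0.084 -0.021
scene 1 800 211 tilt 51.2 [ 0.76 -0.17  0.63] top c [-0.044  0.052  0.042] all z 0.016 0.063 x -0.098 -0.025 y 0.02 0.084
scene -1 1172 288 tilt 52.9 [ 0.8  -0.01  0.6 ] top c [ 0.053 -0.054  0.039] all z 0.012 0.063 x -0.097 0.094 y -0.084 -0.02
```

send_rows:
  rows:
    - [[1, 0, -0.5, 0, 0, 0, 0], [2.5, 0, -1, 0, 0, 0, 0], [4, 0, -1, 0, 0, 0, 0], [5.5, 0, -1, 0, 0, 0, 0], [7, 0, -1, 0, 0, 0, 0], [8, 0, -1, 0, 0, 0, 0], [9, 0, -1, 0, 0, 0, 0], [9, 0, -1, 0, 0, 0, 0]]

```text
clock: 17.55
position: [0.5547, -0.2472, 0.0965]
ee_rot: [1.356, 1.107, -1.356]
force: [0.1, 0.4, -6.2]
width: 0.172
```

```bash
python3 look.py 10; python3 - <<'E'
from cell import arm
from h import *
s=arm.observe();print(rel(s,[.5544,-.2471,.0957],np.radians(-11.5),-1))
E
python3 mould.py 10
```

```text
17.55 [ 0.55466994 -0.2471571   0.09654272] [ 0.11  0.43 -6.25] 0.17193083286797095 [-0.01   0.035  0.007]
(array([ 1. , -0.3, -0. ]), array([-0.06,  0.  ,  0.01]))
sieve org [ 0.55471036 -0.24716839  0.01572206]
side 1 712 290 tilt 12.9 [-0.21  0.06  0.97] top c [-0.068  0.054  0.054] all z 0.012 0.06 x -0.095 0.098 y 0.017 0.084
side -1 782 347 tilt 12.7 [-0.21 -0.07  0.98] top c [ 0.028 -0.06   0.053] all z 0.012 0.06 x 0.003 0.098 y -0.083 -0.017
wrist 1 3913 727 tilt 34.3 [-0.   -0.56  0.83] top c [0.034 0.083 0.045] all z 0.012 0.048 x -0.038 0.098 y 0.033 0.084
wrist -1 10076 5091 tilt 11.3 [-0.19 -0.07  0.98] top c [ 0.031 -0.058  0.055] all z 0.012 0.06 x 0.006 0.072 y -0.083 -0.02
scene 1 930 191 tilt 11.4 [-0.19  0.06  0.98] top c [-0.064  0.057  0.056] all z 0.012 0.061 x -0.098 -0.022 y 0.021 0.084
scene -1 1271 286 tilt 9.5 [-0.15 -0.06  0.99] top c [ 0.033 -0.055  0.056] all z 0.012 0.061 x -0.098 0.095 y -0.084 -0.019
```

View pics/side10.png

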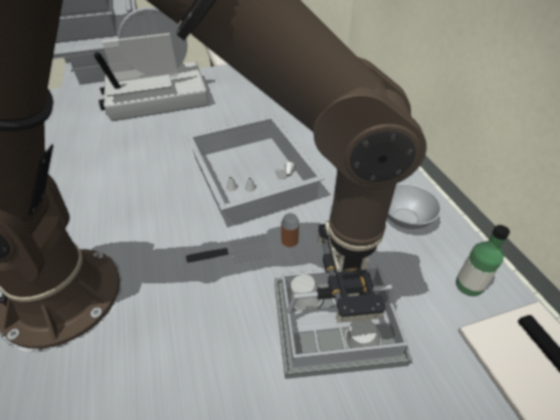

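send_rows:
  rows:
    - [[0.5, 0, 0, 0, 0, 0, 0], [1, 0, 0, 0, 0, 0, 0], [1.5, 0, 0, 0, 0, 0, 0], [1.7, 0, 0, 0, 0, 0, 0], [1.7, 0, 0, 0, 0, 0, 0], [1.7, 0, 0, 0, 0, 0, 0], [1.7, 0, 0, 0, 0, 0, 0], [1.7, 0, 0, 0, 0, 0, 0]]

```text
clock: 18.5
position: [0.5548, -0.2476, 0.0961]
ee_rot: [1.357, 1.106, -1.356]
force: [-4.8, 0.6, 6.3]
width: 0.17
```

```bash
python3 - <<'E'
from cell import arm
s=arm.observe();print(s["position"],s["force"],s["ft_torque"])
E
```

```text
[ 0.55477117 -0.24755557  0.09606983] [-4.78988348  0.58948606  6.29191419] [ 0.34252741  0.85684712 -0.02452641]
```

send_rows:
  rows:
    - [[-0.7, 0, 0, 0, 0, 0, 0], [-0.7, 0, 0, 0, 0, 0, 19], [-0.7, 0, 0, 0, 0, 0, 22], [-0.7, 0, 0, 0, 0, 0, 28], [-0.7, 0, 0, 0, 0, 0, 36], [-0.7, 0, 0, 0, 0, 0, 48], [-0.7, 0, 0, 0, 0, 0, 60], [-0.7, 0, 0, 0, 0, 0, 60]]

```text
clock: 19.3
position: [0.5548, -0.2472, 0.0957]
ee_rot: [1.356, 1.107, -1.356]
force: [-0.5, 0.4, 0.3]
width: 0.566
```

send_rows:
  rows:
    - [[0, 0, 0, 0, 0, 0, 60], [-3, 0, 0, 0, 0, 0, 60], [-12, 0, 0, 0, 0, 0, 60], [-28, 0, 0, 0, 0, 0, 60], [-48, 0, 0, 0, 0, 0, 60], [-72, 0, 0, 0, 0, 0, 60], [-98, 0, 0, 0, 0, 0, 60], [-120, 0, 0, 0, 0, 0, 60]]

```text
clock: 20.1
position: [0.555, -0.2473, 0.2181]
ee_rot: [1.357, 1.105, -1.355]
force: [0.7, -0.2, -0.0]
width: 0.603
```

```bash
python3 look.py 11;  python3 - <<'E'
from cell import arm,optics
from h import *
def rect(Q):
    (c,s,a)=cv2.minAreaRect((Q[:,:2]*1000).astype(np.float32)); return np.round(c,1),np.round(s,1),round(a,2)
for n in ("scene","side"):
    c=optics.get_calibration(n); d=np.load(f"pics/{n}11.npy")
    P=cloud(c["camera_matrix"],c["position"],c["orientation"],d)[d>0]
    m=(abs(P[:,0]-.553)<.16)&(abs(P[:,1]+.246)<.15)
    q=P[m&(P[:,2]>.053)&(P[:,2]<.068)]; print(n,rect(q))
    # rim-height at 4 corners
    yaw=np.radians(-11.6); Rz=np.array([[np.cos(yaw),-np.sin(yaw)],[np.sin(yaw),np.cos(yaw)]])
    L=(P[:,:2]-np.array(rect(q)[0])/1000)@Rz
    for nm,mm in(("x+",(abs(L[:,0]-.103)<.003)&(abs(L[:,1])<.08)),("x-",(abs(L[:,0]+.103)<.003)&(abs(L[:,1])<.08)),("y+",(abs(L[:,1]-.088)<.003)&(abs(L[:,0])<.09)),("y-",(abs(L[:,1]+.088)<.003)&(abs(L[:,0])<.09))):
        z=P[mm,2]; z=z[(z>.05)&(z<.07)]; print("  ",nm,len(z),np.percentile(z,80).round(4) if len(z) else None)
    for lo,hi in((.022,.035),): print("  stand",rect(P[m&(P[:,2]>lo)&(P[:,2]<hi)]))
E
```

```text
20.1 [ 0.55502617 -0.24730382  0.21805074] [ 0.71 -0.2  -0.05] 0.6028205162893401 [ 0.017 -0.002 -0.03 ]
scene (array([ 556.4, -246.1]), array([181.6, 216.6]), 78.64)
   x+ 739 0.0628
   x- 327 0.0624
   y+ 214 0.0632
   y- 343 0.0633
  stand (array([ 554.8, -245.6]), array([209.8, 240.7]), 78.12)
side (array([ 552.8, -248. ]), array([183. , 213.2]), 78.34)
   x+ 217 0.062
   x- 212 0.0628
   y+ 207 0.0622
   y- 463 0.0621
  stand (array([ 550.9, -247.3]), array([212.1, 239.5]), 78.12)
```

View pics/side11.png

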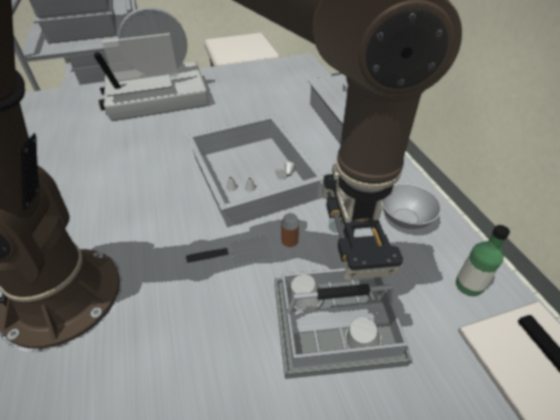

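View pics/scene11.png

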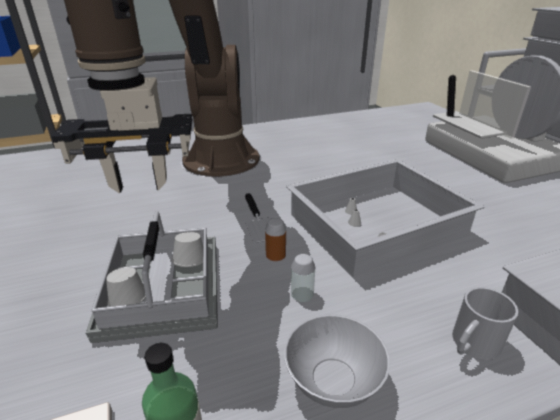

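send_rows:
  rows:
    - [[-5, 0, 0, 0, 0, 0, 60], [-10, 0, 0, 0, 0, 0, 60], [-15, 0, 0, 0, 0, 0, 60], [-18, 0, 0, 0, 0, 0, 60], [-20, 0, 0, 0, 0, 0, 60], [-20, 0, 0, 0, 0, 0, 60], [-20, 0, 0, 0, 0, 0, 60], [-20, 0, 0, 0, 0, 0, 60]]

```text
clock: 21.05
position: [0.5546, -0.2472, 0.2355]
ee_rot: [1.356, 1.107, -1.357]
force: [0.4, 0.5, 1.0]
width: 0.601
```

```bash
python3 look.py 12; python3 noz.py 12; python3 - <<'E'
from cell import arm,optics
from h import *
for n in ("scene","side"):
    c=optics.get_calibration(n)
    for k in("0","11","12"):
        d=np.load(f"pics/{n}{k}.npy"); P=cloud(c["camera_matrix"],c["position"],c["orientation"],d)[d>0]
        m=(abs(P[:,0]-.553)<.13)&(abs(P[:,1]+.246)<.12)
        g=P[m&(P[:,2]>.1)&(P[:,2]<.14)]; r=P[m&(P[:,2]>.053)&(P[:,2]<.064)]
        print(n,k,"grip",np.median(g,0).round(4),np.percentile(g[:,2],90).round(4),"rim",np.median(r,0).round(4))
        def b(x0,x1,y0,y1,z0,z1): return P[(P[:,0]>x0)&(P[:,0]<x1)&(P[:,1]>y0)&(P[:,1]<y1)&(P[:,2]>z0)&(P[:,2]<z1)]
        print("   ",[np.median(q,0).round(4) for q in(b(.6,.72,-.05,.05,.07,.1),b(.48,.6,-.05,.05,.07,.1),b(.25,.42,-.05,.05,.008,.03)) if len(q)])
a=cv2.imread("pics/side12.png")[110:240,180:340];cv2.imwrite("pics/c12.png",cv2.resize(a,None,fx=4.5,fy=4.5,interpolation=cv2.INTER_CUBIC))
d=cv2.absdiff(cv2.imread("pics/side11.png"),cv2.imread("pics/side12.png"))[110:380,180:310];print(d.max())
E
```

```text
21.05 [ 0.5546395  -0.24716952  0.23549531] [0.41 0.53 0.96] 0.6013781854587136 [ 0.004  0.015 -0.01 ]
side
  panx 95 pany -34 [210  31  40  59 594] z 0.01 0.035 166
  panx 71 pany -19 [212  75  14  10  67] z 0.011 0.022 9
  panx -26 pany -53 [242 162  21  28 341] z 0.009 0.04 89
  panx -74 pany -28 [218 211  23  27 344] z 0.009 0.043 88
wrist
scene
  panx 70 pany -42 [239  73   7  17  56] z 0.019 0.033 20
  panx -17 pany -49 [235 158  27  23 325] z 0.01 0.042 133
  panx -67 pany -26 [213 208  24  21 289] z 0.01 0.041 106
scene 0 grip [ 0.581  -0.2471  0.1207] 0.1256 rim [ 0.6094 -0.259   0.0605]
    [array([ 0.6723, -0.002 ,  0.0821]), array([ 0.5429, -0.0078,  0.0821]), array([0.3408, 0.0025, 0.0174])]
scene 11 grip [ 0.5805 -0.2486  0.1208] 0.1256 rim [ 0.5983 -0.2736  0.0607]
    [array([ 0.6719, -0.0015,  0.0824]), array([ 0.5428, -0.0073,  0.0815]), array([0.3395, 0.0022, 0.0176])]
scene 12 grip [ 0.5804 -0.2486  0.1207] 0.1255 rim [ 0.5989 -0.2698  0.0608]
    [array([ 0.6724, -0.0015,  0.0817]), array([ 0.5432, -0.0074,  0.0814]), array([0.3403, 0.0022, 0.0173])]
side 0 grip [ 0.5497 -0.2495  0.1197] 0.1246 rim [ 0.5553 -0.2738  0.0604]
    [array([ 0.6577, -0.0066,  0.082 ]), array([ 0.5286, -0.0138,  0.082 ]), array([ 0.325 , -0.0011,  0.0168])]
side 11 grip [ 0.5498 -0.2508  0.1197] 0.1246 rim [ 0.5383 -0.3141  0.0607]
    [array([ 0.529 , -0.0137,  0.0819]), array([ 0.3253, -0.001 ,  0.0169])]
side 12 grip [ 0.5497 -0.2508  0.1197] 0.1246 rim [ 0.5438 -0.3105  0.061 ]
    [array([ 0.6563, -0.017 ,  0.0771]), array([ 0.5287, -0.0142,  0.0822]), array([ 0.3254, -0.0012,  0.0169])]
48
```

View pics/c12.png

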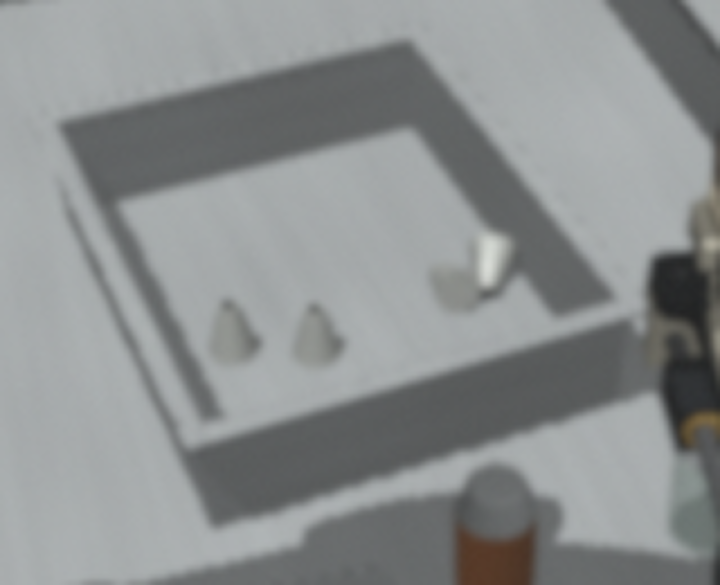

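View pics/wrist12.png

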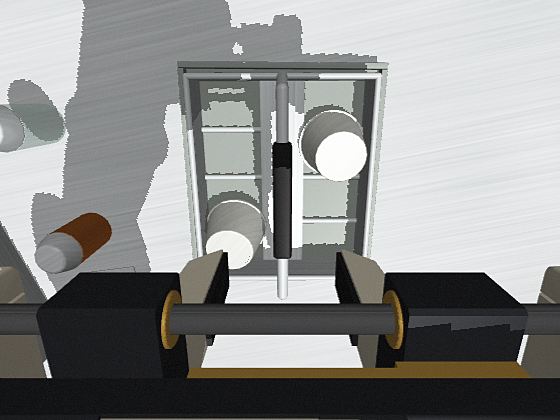

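```bash
python3 -c "
from cell import arm
print(arm.sign_off())"
```

```text
the job is handed in; nothing more can be done
None
```

I took the sieve by its handle to the pan, and the first level side-to-side shake dropped all four nozzles in. I then set the sieve back in its stand, let go, lifted clear and handed the job in at about 21 s; no verdict is reported.

**Last checks:**
- **Nozzles:** all four are in the pan, two standing and two lying on their sides near the far wall. All are below about 45 mm in height.
- **Sieve:** grip and rim heights match the start to within 1 mm. Its centre is about 2 mm from the stand's centre, and the rim is level to about 1 mm.
- **Bystanders:** the pepper shaker and spatula are within about 2 mm of where they started. The scene camera shows the same for the salt shaker. The side camera gave about 10 mm for it, but the arm was partly in the way.
- **Robot:** the gripper is clear of the handle, and the force reading is back to about zero.

**Moulds:** the shaking tipped a mould to about 28°, its edge dropping into a slot. A second short shake did not right it and tipped the other one too. When I set the sieve down, the stand's plate pushed both back up. They measured about 11° of tilt just before the sieve was fully seated. The last picture shows both in the sieve and close to upright, but I did not measure their tilt again.

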